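Switch on the isolator and start the machine

ROBOT

A 7-joint arm with a two-finger parallel gripper is mounted at the origin on the work surface. World frame = base frame: x ahead of the robot, y to its left, z up, the work surface at z = 0. Lengths are in m, angles in rad, forces in N, time in s.
With the tool pointing down it reaches from about 0.425 to 0.925 m from the base axis. Payload 6.8 kg.
Tool frame: the origin (TCP) lies on the mounting face of the last link; the fingertips stand 173 mm ahead of it and the grasp point (between the pads) lies 155 mm ahead of it (grip_point_offset is the distance from the TCP to the grasp point, in m); x points along the fingers, z is the direction in which the jaws open and shut, and the axes are right-handed (so a half turn about x gives the same grasp; the last joint's range is limited). The gripper opens to 85 mm and grips with 20 to 120 N. Pads are 22 mm wide; open, the fingers measure 114 mm over their backs; the gripper's body (76 mm by 85 mm) begins 54 mm behind the grasp point. The pads swing forward as they close: fully open they stand 13 mm farther back than shut.
Start: joints at [1.022, 0.477, 0.022, 1.555, -0.011, 1.109, -0.083], TCP at [0.288, -0.61, 0.405] pointing down, gripper open.
Joint ranges: [-2.96, 2.96], [-0.34, 2.1], [-1.41, 1.46], [0.24, 2.44], [-1.37, 4.51], [0.17, 1.92], [-2.96, 2.96]. Speed limits (rad/s): [2.39, 2.39, 3.14, 3.14, 3.14, 3.14, 3.14].

INTERFACE

Orientations are given as a rotation vector (axis times angle).
In Python, from bench import * gives the robot as it stands. The module is installed in compiled form; this text tells all that it offers.
- The arm moves only by the tool servo_tool, never from a script. Its argument "motion" is a list of rows, each a list of 5 numbers: the shift along the tool's x, y, z in m, then the turn about the tool's x in degrees, then the gripper command: -1 is fully open, 1 is shut, values between are in proportion. In form: [[dx, dy, dz, turn, fingers], ...]. A call has 1 to 8 rows; each row is the pose to reach, as a shift and turn from the pose measured when the call began, along the tool's axes at that moment; what a row does not reach only later rows make up. A row lasts 1/10 s, in which the tool goes at most 50 mm and 8.59 degrees, less where a joint would pass 70% of its speed; a pose out of reach is approached as far as the arm can. A call with a gripper value outside its range is refused whole. The fingers move at their own pace and stop on an object; "force" is the grip in N (left out, the last holds). Time passes only in rows, so rows that repeat a pose let the fingers close. It gives the time, the measured TCP pose, the force and the opening at its end, in the units of the state.
- get_obs(): the state, without advancing time (a new reading comes with each control period).
- grab_frame(name): name is "scene" or "top" or "wrist"; returns the picture (480x640x3 uint8, red, green, blue); there is no depth.
- camera_params(name): a dict with "mtx" (3x3 intrinsics, pixels), "world_to_cam" (4x4, takes a point from world to camera coordinates); the wrist camera has in their place "T_tool_cam" (4x4, takes a point from camera to tool coordinates, whose origin is the TCP and whose axes are the tool frame's). Camera axes: x right, y down, z forward; pixel columns grow to the right and rows downward; lengths in m; the calibration is good to about 2 mm. A picture is of the moment at which its call begins: read the wrist's pose just before it. camera_params takes no time and is no camera call.
- hand_in(): hands the job in, once; it reports no verdict.
The state is a dict: "clock": time; "joints": joint angles; "qvel": joint speeds; "tau": joint torques, N m; "tcp_pos": TCP position; "orientation": TCP orientation; "contact_force": force on the tool from outside, world axes, zero at the start; "moment": the same for the moment, N m; "grip_width": finger opening in m.
Only numpy, scipy, OpenCV 4.12 (cv2) and the standard library are available. Lean on these libraries where they do the work, as an engineer would, in place of code of your own. Each camera call takes 0.05 s, during which the arm holds its last target. There are 200 camera calls.

TASK

Start the workshop machine with the fingertips alone: first push the orange-knobbed isolator lever over to its far stop, then gently press the green button in, let it spring back out, and withdraw clear of everything. Do not press the green button before the lever is over, leave the red, yellow and blue buttons unpressed, and do not move the spool, the tin or the hammer; nothing needs gripping or lifting.

Things in the scene. Friction and masses are not known exactly. Their poses are not given: they have to be found in the camera images.
- station: grey steel control box fixed to the bench, 110 (x) x 270 (y) x 50 (z) mm, carrying a row of four push buttons along its y axis at y = -90, -30, +30 and +90 mm, on its centre line x = 0. Origin: centre of its underside
- green (a joint): joint of the green push button: 0 m out, 0.008 m fully in; it takes 1.8 N to start it and 6 N to hold it fully in, and it springs back by itself
- green_top (a point): centre of the top face of the green button's cap (30 mm across), 74 mm above the bench when out; press straight down. It moves down with the cap
- green_base: round black collar of the green button, 46 mm across, 12 mm high, standing on top of the grey control box (with the green cap it carries: 30 mm across, its top 24 mm above this origin). Origin: centre of the collar's underside, 50 mm above the bench. The four colours stand in any order
- red_base: round black collar of the red button, 46 mm across, 12 mm high, standing on top of the grey control box (with the red cap it carries: 30 mm across, its top 24 mm above this origin). Origin: centre of the collar's underside, 50 mm above the bench. The four colours stand in any order
- red (a joint): joint of the red push button: 0 m out, 0.008 m fully in; it takes 1.8 N to start it and 6 N to hold it fully in, and it springs back by itself
- yellow_base: round black collar of the yellow button, 46 mm across, 12 mm high, standing on top of the grey control box (with the yellow cap it carries: 30 mm across, its top 24 mm above this origin). Origin: centre of the collar's underside, 50 mm above the bench. The four colours stand in any order
- yellow (a joint): joint of the yellow push button: 0 m out, 0.008 m fully in; it takes 1.8 N to start it and 6 N to hold it fully in, and it springs back by itself
- blue_base: round black collar of the blue button, 46 mm across, 12 mm high, standing on top of the grey control box (with the blue cap it carries: 30 mm across, its top 24 mm above this origin). Origin: centre of the collar's underside, 50 mm above the bench. The four colours stand in any order
- blue (a joint): joint of the blue push button: 0 m out, 0.008 m fully in; it takes 1.8 N to start it and 6 N to hold it fully in, and it springs back by itself
- isolator_base: blue isolator switch block fixed to the bench, 70 (x) x 50 (y) x 25 (z) mm, with a lever on top that swings in its own x-z plane about a pivot along its y axis, 22 mm above the bench. Origin: centre of its underside; its x axis points in the direction in which the lever has to be pushed (roughly away from the robot)
- isolator (a joint): angle of the isolator lever: 0 = off, leaning 0.5 rad to the block's -x side; 1.0 rad = on, at its far stop, leaning 0.5 rad to the +x side. It starts between 0 and 0.25, stays where it is left and needs about 1 N at the knob
- isolator_tip (a point): centre of the orange ball knob (26 mm across) on the end of the isolator's 10 mm steel lever, 80 mm from the pivot: 92 mm above the bench at either end of the swing and 102 mm midway; 38 mm to the -x side of the block's origin when off and 38 mm to the +x side when on
- spool: loose wooden thread spool standing upright, 48 mm across, 60 mm high; origin at the centre of its underside; leave alone
- tin: loose closed copper-coloured tin standing upright, 68 mm across, 75 mm high; origin at the centre of its underside; leave alone
- mallet: loose hammer lying flat, 260 mm long along its x axis with the head at +x, 26 mm high, its head about 88 mm across; origin on the bench below the middle of its length; leave alone
Mind the look-alikes: they are no part of the job. There is more than one size of the isolator_base; the job needs the middle-sized.

How it is judged:
By the outcome, as a careful person would: the job done as asked, in the order asked, and still so for the second after the job is handed in, with the robot touching nothing.
It also fails if it takes over 38 s, if anything falls off the work surface, if the arm or the gripper's body presses on something with over 40 N, if the wrist force passes 120 N, or if a joint passes its speed limit or range.

## Working session

There is one attempt and no reset: what is moved stays moved. The work goes in short steps, Python scripts to look and compute and a tool call to move; the robot and the scene stay as the last step left them, time stands still between calls to the robot, and variables do not carry over. Pictures are saved under pics/ and viewed, about 8 in all and at most 12, crops included, and the job is handed in when it is done.

Besides the shell and the picture viewer there is one more tool, called after "Request:" as name([rows], argument=value, ...), one row to a line, values as JSON. servo_tool: Moves the arm, as the interface text tells. Its arguments: {"type":"object","properties":{"motion":{"type":"array","items":{"type":"array","items":{"type":"number"}}},"force":{"type":"number"}},"required":["motion"]}

```bash
mkdir -p pics
python3 - <<'E'
from bench import *
import cv2
for n in ("top","scene"):
    cv2.imwrite(f"pics/{n}0.png",grab_frame(n)[:,:,::-1])
    p=camera_params(n);print(n,p["mtx"].round(1).tolist(),p["world_to_cam"].round(4).tolist())
print(camera_params("wrist"))
print(get_obs())
E
```

```text
top [[554.2, 0.0, 324.6], [0.0, 554.2, 243.1], [0.0, 0.0, 1.0]] [[-0.0268, -0.9996, -0.0117, 0.0554], [-0.9863, 0.0283, -0.1623, 0.5963], [0.1626, 0.0072, -0.9867, 0.9488], [0.0, 0.0, 0.0, 1.0]]
scene [[570.9, 0.0, 321.4], [0.0, 570.9, 241.7], [0.0, 0.0, 1.0]] [[-0.0366, 0.9993, 0.0023, -0.0179], [0.8556, 0.0325, -0.5166, -0.4844], [-0.5163, -0.0169, -0.8562, 1.4861], [0.0, 0.0, 0.0, 1.0]]
{'mtx': array([[429.37922476,   0.        , 316.20140909],
       [  0.        , 429.37922476, 235.72281124],
       [  0.        ,   0.        ,   1.        ]]), 'T_tool_cam': array([[ 2.68598455e-04, -2.66207357e-01,  9.63915749e-01,
         3.05645202e-02],
       [ 3.39516461e-04, -9.63915704e-01, -2.66207440e-01,
         6.73125662e-02],
       [ 9.99999906e-01,  3.98768170e-04, -1.68524489e-04,
        -1.18312250e-04],
       [ 0.00000000e+00,  0.00000000e+00,  0.00000000e+00,
         1.00000000e+00]])}
{'clock': 0.1, 'joints': array([ 1.02194495,  0.47771875,  0.02234771,  1.55629853, -0.01148509,
        1.10926583, -0.08308484]), 'qvel': array([ 9.86498336e-04, -1.53608566e-03, -2.37716659e-05, -2.73593830e-03,
       -1.43640323e-04,  6.65515046e-04, -5.85004576e-04]), 'tau': array([ 4.83248979e-03, -5.97759461e+01,  1.61363829e+00, -2.81952703e+01,
        1.27972296e-02,  5.03780888e-03, -5.02679097e-05]), 'tcp_pos': array([ 0.28787858, -0.61028482,  0.40384475]), 'orientation': array([ 0.87945837,  1.38748204, -0.8782676 ]), 'contact_force': array([ 0.04440308,  0.22458102, -0.61626614]), 'moment': array([ 0.05523842, -0.02846877, -0.0045275 ]), 'grip_width': 0.08535934269993889}
```

View pics/top0.png

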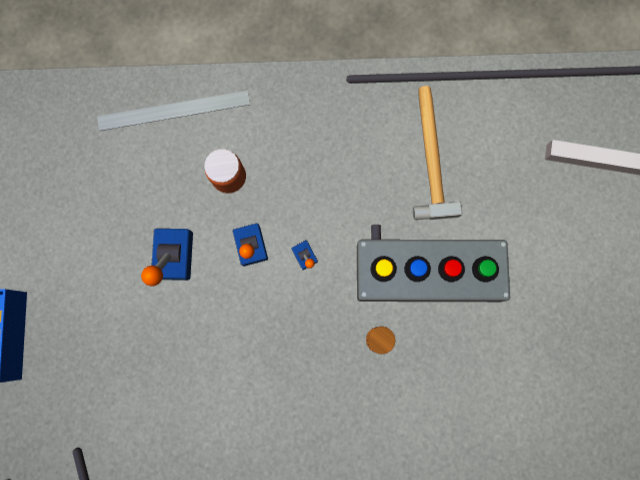

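View pics/scene0.png

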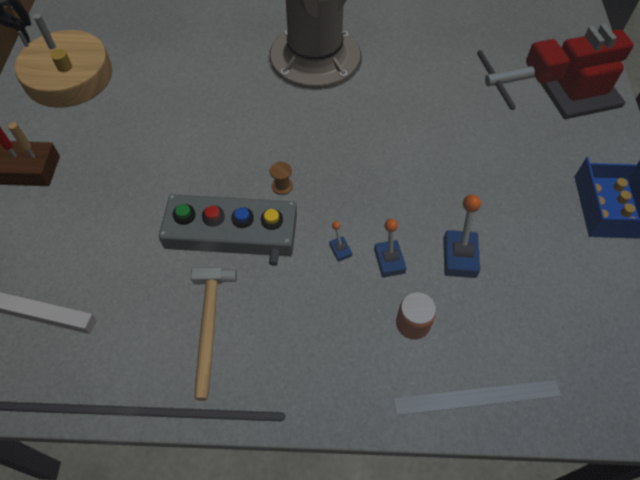

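The top view shows the middle isolator block at about (250,245) with its knob at (247,251). The tin is at (225,170), green is the rightmost button at (487,268), and the spool is at (381,340). Next I'll take enlarged crops to get precise positions.

Run:
```python
import cv2,numpy as np
a=cv2.imread("pics/top0.png");b=cv2.imread("pics/scene0.png")
f=lambda i,x,y,w,h:cv2.resize(i[y:y+h,x:x+w],(400,300),interpolation=cv2.INTER_CUBIC)
cv2.imwrite("pics/crop1.png",np.vstack([np.hstack([f(a,210,215,80,60),f(a,450,240,80,60)]),np.hstack([f(b,350,210,80,60),f(b,150,180,80,60)])]))
```

```text
(no output)
```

View pics/crop1.png

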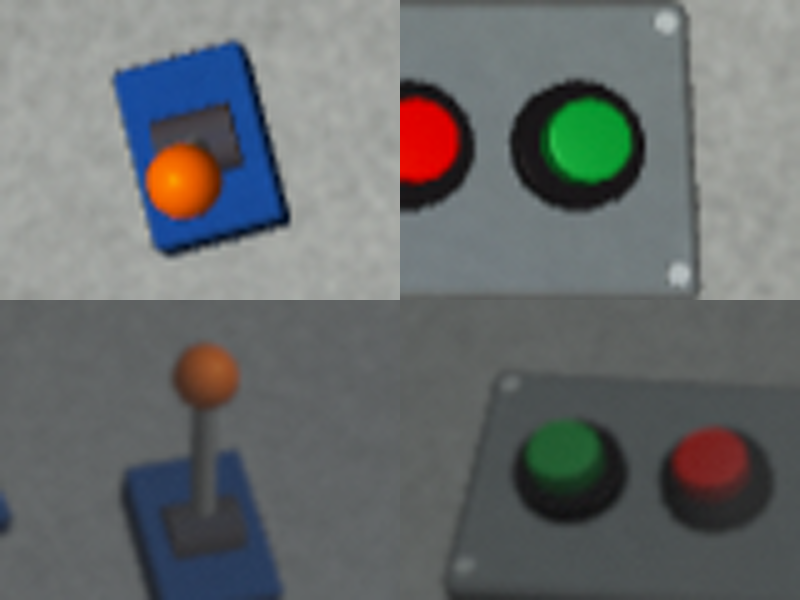

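```bash
cat > h.py <<'E'
from bench import *
import numpy as np
from scipy.spatial.transform import Rotation as R
def ray(n,u,v):
    p=camera_params(n);W=p["world_to_cam"];d=W[:3,:3].T@np.linalg.solve(p["mtx"],[u,v,1]);return -W[:3,:3].T@W[:3,3],d
def onz(n,u,v,z):
    c,d=ray(n,u,v);return c+d*(z-c[2])/d[2]
def tri(a,b):
    A=[];y=[]
    for c,d in(a,b):
        d=d/np.linalg.norm(d);P=np.eye(3)-np.outer(d,d);A.append(P);y.append(P@c)
    return np.linalg.lstsq(np.vstack(A),np.hstack(y),rcond=None)[0]
E
python3 - <<'E'
from h import *
np.set_printoptions(precision=4,suppress=True)
print("knob",tri(ray("top",246.6,251.2),ray("scene",391.2,225.2)),onz("top",246.6,251.2,.097))
print("green",onz("top",488,267.8,.074),onz("scene",183,209.8,.074))
c=[onz("top",*q,.025) for q in((233,229.6),(258,223.4),(267.6,259),(242,265))]
print(np.array(c),np.mean(c,0))
f=(c[0]+c[1]-c[2]-c[3])/2;print("x dir",f,np.degrees(np.arctan2(f[1],f[0])))
print("spool",onz("top",381,340,.06),"tin",onz("top",222,166,.075), "yellow",onz("top",384,268,.074),"bigknob",onz("top",152,276,.14))
o=get_obs();print(R.from_rotvec(o["orientation"]).as_matrix(),o["tcp_pos"])
E
```

```text
knob [0.5798 0.1732 0.0951] [0.5795 0.1723 0.097 ]
green [ 0.5419 -0.2437  0.074 ] [ 0.5452 -0.2401  0.074 ]
[[0.6319 0.2082 0.025 ]
 [0.6422 0.1617 0.025 ]
 [0.575  0.1445 0.025 ]
 [0.5652 0.1917 0.025 ]] [0.6036 0.1766 0.025 ]
x dir [0.0669 0.0169 0.    ] 14.14389231885442
spool [ 0.4233 -0.0542  0.06  ] tin [0.7391 0.2193 0.075 ] yellow [ 0.5467 -0.0635  0.074 ] bigknob [0.5366 0.3199 0.14  ]
[[-0.0008  0.9044  0.4267]
 [ 0.0014  0.4267 -0.9044]
 [-1.     -0.0001 -0.0016]] [ 0.2879 -0.6103  0.4038]
```

Request:
servo_tool([
  [0,0.033,-0.035,2,1],
  [0,0.066,-0.071,4,1],
  [0,0.099,-0.106,6,1],
  [0,0.132,-0.142,8,1],
  [0,0.165,-0.177,10,1],
  [0,0.198,-0.213,11.2,1],
  [0,0.23,-0.248,11.2,1],
  [0,0.263,-0.284,11.2,1],
])

```text
clock: 0.9
tcp_pos: [0.4046, -0.2393, 0.4042]
orientation: [1.027, 1.317, -1.027]
contact_force: [2.1, -0.9, -0.0]
grip_width: 0.0004
```

```bash
cat > d.py <<'E'
from h import *
import sys
o=get_obs();M=R.from_rotvec(o["orientation"]).as_matrix()
t=np.array([float(x) for x in sys.argv[1:4]])
y=np.degrees(np.arctan2(M[1,1],M[0,1]))
print("t",o["clock"],"tcp",o["tcp_pos"].round(4),"yaw_y",y.round(2),"F",o["contact_force"].round(1),"w",round(o["grip_width"],4))
print("tool delta",(M.T@(t-o["tcp_pos"])).round(4))
E
python3 d.py 0.531 0.159 0.404
```

```text
t 0.9 tcp [ 0.4046 -0.2393  0.4042] yaw_y 14.04 F [ 2.1 -0.9 -0. ] w 0.0004
tool delta [ 0.0006  0.2193 -0.3557]
```

Request:
servo_tool([
  [0,0.026,-0.042,0,1],
  [0,0.052,-0.084,0,1],
  [0,0.078,-0.126,0,1],
  [0,0.104,-0.168,0,1],
  [0,0.13,-0.21,0,1],
  [0,0.156,-0.252,0,1],
  [0,0.182,-0.294,0,1],
  [0,0.205,-0.332,0,1],
])

```text
clock: 1.7
tcp_pos: [0.5231, 0.1349, 0.4044]
orientation: [1.027, 1.317, -1.026]
contact_force: [0.5, -0.7, -0.3]
grip_width: -0.0001
```

```bash
python3 d.py 0.531 0.159 0.255
python3 - <<'E'
from bench import *
import cv2
cv2.imwrite("pics/w1.png",grab_frame("wrist")[:,:,::-1])
E
```

```text
t 1.7 tcp [0.5231 0.1349 0.4044] yaw_y 14.08 F [ 0.5 -0.7 -0.3] w -0.0001
tool delta [ 0.1494  0.0137 -0.0212]
```

View pics/w1.png

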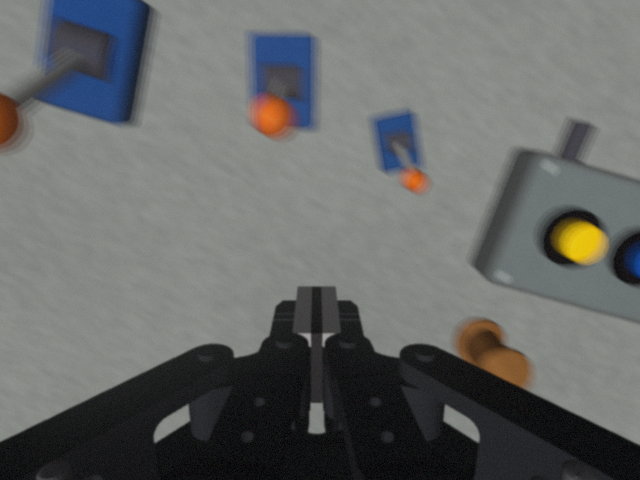

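The wrist view shows the middle isolator square to the tool axes, with its knob at (272,116) and block centre near (283,80). I'll cross-check the knob position while staging.

Run:
```python
from h import *
o=get_obs();M=R.from_rotvec(o["orientation"]).as_matrix();p=camera_params("wrist");T=p["T_tool_cam"]
c=M@T[:3,3]+o["tcp_pos"]
for u,v,z in((272,116,.096),(283,80,.025),(580,242,.074)):
    d=M@T[:3,:3]@np.linalg.solve(p["mtx"],[u,v,1]);print((c+d*(z-c[2])/d[2]).round(4))
```

```text
[0.5827 0.1888 0.096 ]
[0.6093 0.194  0.025 ]
[ 0.5526 -0.045   0.074 ]
```

Request:
servo_tool([
  [0,0.014,-0.021,0,1],
  [0.04,0.014,-0.021,0,1],
  [0.08,0.014,-0.021,0,1],
  [0.12,0.014,-0.021,0,1],
  [0.149,0.014,-0.021,0,1],
  [0.149,0.014,-0.021,0,1],
  [0.149,0.014,-0.021,0,1],
])

```text
clock: 2.45
tcp_pos: [0.5322, 0.1674, 0.2563]
orientation: [1.026, 1.323, -1.016]
contact_force: [0.9, 0.1, 0.5]
grip_width: -0.0
```

```bash
python3 d.py 0.618 0.180 0.255
```

```text
t 2.45 tcp [0.5322 0.1674 0.2563] yaw_y 14.54 F [0.9 0.1 0.5] w -0.0
tool delta [0.0014 0.0862 0.0093]
```

The earlier wrist frame was taken with the arm still moving, so I'll take another now it's at rest.

Run:
```python
from h import *
import cv2
o=get_obs()
cv2.imwrite("pics/w2.png",grab_frame("wrist")[:,:,::-1]);print(o["tcp_pos"],o["qvel"].round(3))
```

```text
[0.53217036 0.1673759  0.25627019] [ 0.005 -0.032 -0.008 -0.028  0.001  0.    -0.002]
```

View pics/w2.png

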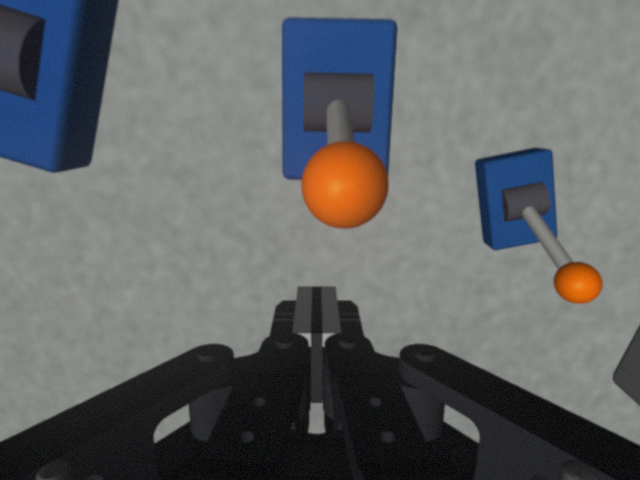

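At rest, the knob is at (345,185) and the fingers are centred at column 316. That is a 9 mm sideways offset, which agrees with the fixed cameras. I'll correct it and push.

Request:
servo_tool([
  [0.001,0,0.009,0,1],
  [0.001,0.01,0.009,0,1],
  [0.001,0.02,0.009,0,1],
  [0.001,0.03,0.009,0,1],
  [0.001,0.04,0.009,0,1],
  [0.001,0.05,0.009,0,1],
  [0.001,0.06,0.009,0,1],
  [0.001,0.07,0.009,0,1],
])

```text
clock: 3.3
tcp_pos: [0.6035, 0.1767, 0.2563]
orientation: [1.027, 1.322, -1.014]
contact_force: [-0.6, 0.2, -1.4]
grip_width: 0.0001
```

```bash
python3 d.py 0.618 0.180 0.255
```

```text
t 3.3 tcp [0.6035 0.1767 0.2563] yaw_y 14.54 F [-0.6  0.2 -1.4] w 0.0001
tool delta [0.0014 0.0149 0.0005]
```

Request:
servo_tool([
  [0,0.004,0,0,1],
  [0,0.008,0,0,1],
  [0,0.011,0,0,1],
  [0,0.014,0,0,1],
  [0,0.016,0,0,1],
  [0,0.016,0,0,1],
])

```text
clock: 3.9
tcp_pos: [0.6191, 0.1808, 0.2564]
orientation: [1.027, 1.322, -1.014]
contact_force: [0.3, 0.1, 0.7]
grip_width: -0.0002
```

```bash
python3 d.py 0.618 0.180 0.255;  python3 - <<'E'
from h import *
import cv2
a=grab_frame("wrist")[:,:,::-1];b=grab_frame("scene")[:,:,::-1]
cv2.imwrite("pics/w3.png",np.hstack([cv2.resize(a,(400,300)),cv2.resize(b[180:300,320:480],(400,300))]))
E
```

```text
t 3.9 tcp [0.6191 0.1808 0.2564] yaw_y 14.54 F [0.3 0.1 0.7] w -0.0002
tool delta [ 0.0014 -0.0013  0.0005]
```

View pics/w3.png

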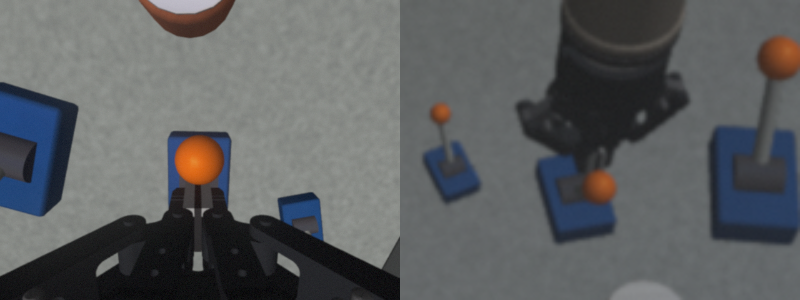

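The lever has swung across with the knob ahead of the fingers, but there is no stop force yet. I'll creep on until it resists.

Request:
servo_tool([
  [0,0.002,0,0,1],
  [0,0.004,0,0,1],
  [0,0.006,0,0,1],
  [0,0.006,0,0,1],
])

```text
clock: 4.4
tcp_pos: [0.6215, 0.1818, 0.2561]
orientation: [1.02, 1.328, -1.023]
contact_force: [-17.6, -4.8, 13.5]
grip_width: -0.0003
```

```bash
python3 d.py 0.618 0.180 0.255
```

```text
t 4.4 tcp [0.6215 0.1818 0.2561] yaw_y 14.57 F [-17.6  -4.8  13.5] w -0.0003
tool delta [ 0.0012 -0.0039  0.0008]
```

It hit a firm stop: about 18 N, and the tool stalled after 2.5 mm of the 6 mm commanded. Backing off and up.

Request:
servo_tool([
  [0,-0.015,0,0,1],
  [0,-0.04,0,0,1],
  [0,-0.06,0,0,1],
  [-0.03,-0.06,0,0,1],
  [-0.07,-0.06,0,0,1],
  [-0.1,-0.06,0,0,1],
  [-0.1,-0.06,0,0,1],
  [-0.1,-0.06,0,0,1],
])

```text
clock: 5.2
tcp_pos: [0.5645, 0.1664, 0.3575]
orientation: [1.021, 1.326, -1.021]
contact_force: [0.5, 0.1, -0.5]
grip_width: -0.0003
```

```bash
python3 d.py 0.5435 -0.242 0.355;  python3 - <<'E'
from h import *
import cv2
o=get_obs();a=grab_frame("wrist")[:,:,::-1];b=grab_frame("scene")[:,:,::-1]
M=R.from_rotvec(o["orientation"]).as_matrix();p=camera_params("wrist");T=p["T_tool_cam"]
def px(X):
    c=np.linalg.inv(T)@np.r_[M.T@(np.array(X)-o["tcp_pos"]),1];q=p["mtx"]@c[:3];return (q[:2]/q[2]).round(1)
print("expected knob on",px([.641,.186,.092]),"block",px([.604,.177,.025]))
cv2.imwrite("pics/w4.png",np.hstack([cv2.resize(a,(400,300)),cv2.resize(b[180:300,320:480],(400,300))]))
E
```

```text
t 5.2 tcp [0.5645 0.1664 0.3575] yaw_y 14.56 F [ 0.5  0.1 -0.5] w -0.0003
tool delta [ 0.0008 -0.123   0.39  ]
expected knob on [319.8  91.7] block [318.6 154.7]
```

View pics/w4.png

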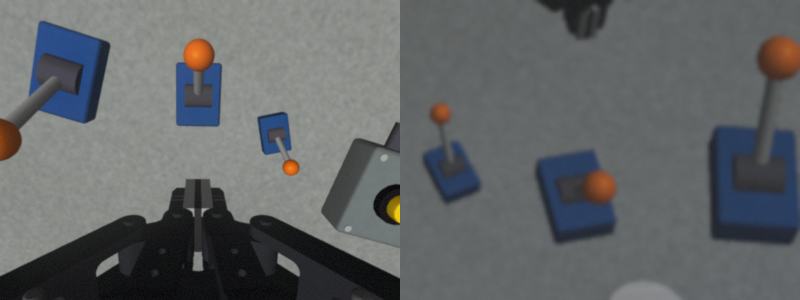

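The knob is at full-frame (317,88), against an expected (320,92) at the far stop, so the lever is on. Moving to green.

Request:
servo_tool([
  [0,-0.015,0.048,0,1],
  [0,-0.03,0.095,0,1],
  [0,-0.045,0.143,0,1],
  [0,-0.06,0.19,0,1],
  [0,-0.075,0.238,0,1],
  [0,-0.09,0.285,0,1],
  [0,-0.105,0.333,0,1],
  [0,-0.115,0.365,0,1],
])

```text
clock: 6.1
tcp_pos: [0.543, -0.2203, 0.353]
orientation: [1.02, 1.328, -1.029]
contact_force: [0.9, -0.5, 0.2]
grip_width: -0.0001
```

Request:
servo_tool([
  [0,0,0,0,1],
  [0,0,0,0,1],
  [0,0,0,0,1],
])

```text
clock: 6.4
tcp_pos: [0.5432, -0.2186, 0.3521]
orientation: [1.019, 1.331, -1.027]
contact_force: [0.2, 0.4, 0.3]
grip_width: 0.0001
```

```bash
python3 d.py 0.5435 -0.242 0.355;  python3 - <<'E'
from h import *
import cv2
o=get_obs();print(o["qvel"].round(3));cv2.imwrite("pics/w5.png",grab_frame("wrist")[:,:,::-1])
E
```

```text
t 6.4 tcp [ 0.5432 -0.2186  0.3521] yaw_y 14.47 F [0.2 0.4 0.3] w 0.0001
tool delta [-0.003  -0.0056  0.0227]
[-0.014 -0.008 -0.011 -0.002  0.002  0.003  0.002]
```

View pics/w5.png

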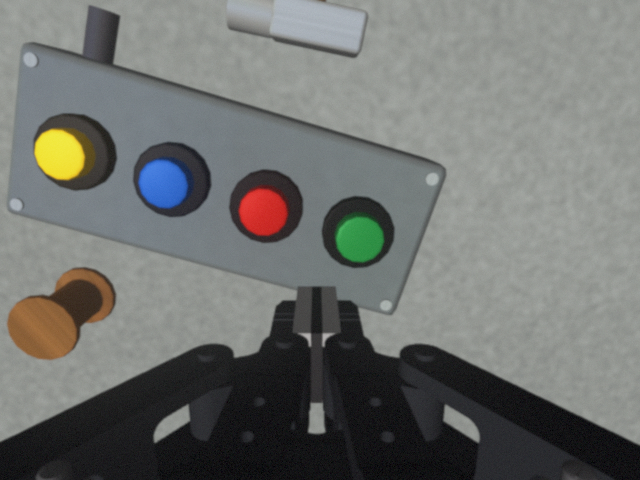

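The green cap centre is at (360,239), with red at (264,212). The hammer head is low and off to the far side. Calculating the green position.

Run:
```python
from h import *
o=get_obs();M=R.from_rotvec(o["orientation"]).as_matrix();p=camera_params("wrist");T=p["T_tool_cam"]
c=M@T[:3,3]+o["tcp_pos"]
for u,v in((360,239),(264,212)):
    d=M@T[:3,:3]@np.linalg.solve(p["mtx"],[u,v,1]);g=c+d*(.074-c[2])/d[2];print(g.round(4),"tool delta to touch",(M.T@(g+[0,0,.173]-o["tcp_pos"])).round(4))
```

```text
[ 0.5434 -0.2433  0.074 ] tool delta to touch [ 0.1053 -0.0051  0.0249]
[ 0.5451 -0.1839  0.074 ] tool delta to touch [ 0.1055  0.0114 -0.0321]
```

Request:
servo_tool([
  [0,-0.005,0.025,0,1],
  [0.03,-0.005,0.025,0,1],
  [0.06,-0.005,0.025,0,1],
  [0.085,-0.005,0.025,0,1],
  [0.095,-0.005,0.025,0,1],
  [0.095,-0.005,0.025,0,1],
  [0.095,-0.005,0.025,0,1],
])

```text
clock: 7.15
tcp_pos: [0.5444, -0.2427, 0.2583]
orientation: [1.018, 1.33, -1.024]
contact_force: [0.5, 0.4, 1.1]
grip_width: 0.0
```

```bash
python3 d.py 0.5434 -0.2433 0.247
```

```text
t 7.15 tcp [ 0.5444 -0.2427  0.2583] yaw_y 14.59 F [0.5 0.4 1.1] w 0.0
tool delta [ 0.0113 -0.001   0.0004]
```

Request:
servo_tool([
  [0.004,-0.001,0,0,1],
  [0.008,-0.001,0,0,1],
  [0.011,-0.001,0,0,1],
  [0.013,-0.001,0,0,1],
  [0.015,-0.001,0,0,1],
  [0.017,-0.001,0,0,1],
  [0.017,-0.001,0,0,1],
])

```text
clock: 7.85
tcp_pos: [0.5435, -0.2431, 0.2415]
orientation: [1.018, 1.33, -1.024]
contact_force: [-0.9, -1.5, 5.5]
grip_width: -0.0001
```

Request:
servo_tool([
  [0.001,0,0,0,1],
  [0.002,0,0,0,1],
  [0.003,0,0,0,1],
  [0.003,0,0,0,1],
])

```text
clock: 8.25
tcp_pos: [0.5435, -0.243, 0.2394]
orientation: [1.018, 1.329, -1.025]
contact_force: [-3.6, 0.9, 10.9]
grip_width: -0.0002
```

The force is 10.9 N, above the 6 N needed to hold it in, and travel stopped at 0.2394 (0.239 predicted for fully in). The button is bottomed. I'll hold one period to confirm, then withdraw.

Request:
servo_tool([
  [0.001,0,0,0,1],
  [0.001,0,0,0,1],
])

```text
clock: 8.45
tcp_pos: [0.5435, -0.243, 0.2395]
orientation: [1.018, 1.329, -1.025]
contact_force: [-3.0, 0.3, 10.8]
grip_width: -0.0003
```

Request:
servo_tool([
  [-0.004,0,0,0,1],
  [-0.01,0,0,0,1],
  [-0.02,0,0,0,1],
  [-0.05,0,0,0,1],
  [-0.09,0,0,0,1],
  [-0.12,0,0,0,1],
  [-0.14,0,0,0,1],
  [-0.14,0,0,0,1],
])

```text
clock: 9.25
tcp_pos: [0.5458, -0.2436, 0.383]
orientation: [1.019, 1.323, -1.023]
contact_force: [1.9, 0.3, 0.1]
grip_width: 0.0003
```

Request:
servo_tool([
  [0,-0.03,0.03,0,1],
  [0,-0.06,0.07,0,1],
  [0,-0.06,0.11,0,1],
  [0,-0.06,0.14,0,1],
  [0,-0.06,0.14,0,1],
  [0,-0.06,0.14,0,1],
  [0,-0.06,0.14,0,1],
])

```text
clock: 9.95
tcp_pos: [0.5231, -0.3926, 0.3822]
orientation: [1.018, 1.326, -1.021]
contact_force: [-0.1, 0.3, -0.2]
grip_width: 0.0002
```

```bash
python3 d.py 0 0 0;  python3 - <<'E'
from h import *
import cv2
a=grab_frame("top")[:,:,::-1];cv2.imwrite("pics/end.png",a)
b=cv2.imread("pics/top0.png");d=cv2.absdiff(a,b).max(2)
print(get_obs()["qvel"].round(3))
for n,(x,y,w,h) in dict(tin=(200,145,50,50),spool=(362,322,38,38),hammer=(408,80,60,142),buttons=(360,245,150,50)).items(): print(n,(d[y:y+h,x:x+w]>40).sum())
E
```

```text
t 9.95 tcp [ 0.5231 -0.3926  0.3822] yaw_y 14.67 F [-0.1  0.3 -0.2] w 0.0002
tool delta [ 0.3863 -0.4046 -0.5107]
[-0.004 -0.008  0.002 -0.004  0.002 -0.     0.002]
tin 0
spool 0
hammer 0
buttons 0
```

View pics/end.png

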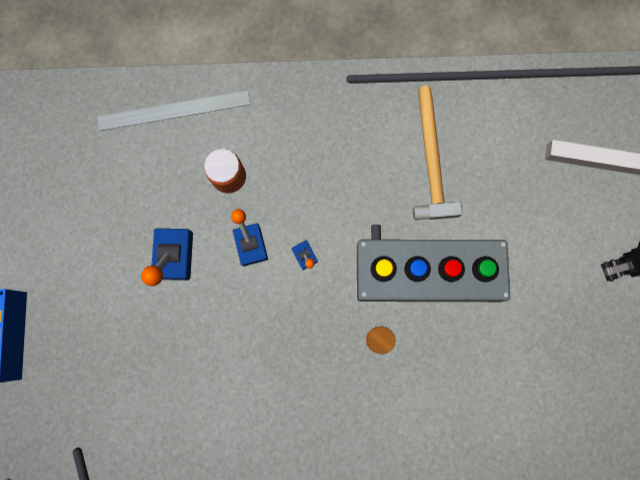

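The middle lever is over, with its knob at (238,216). The buttons, tin, spool and hammer show no pixel change, and the gripper is clear at the right edge.

```bash
python3 -c "
from bench import *
print(hand_in())"
```

```text
the job is handed in; nothing more can be done
None
```

The job is done and handed in at about 10 s of the 38 s allowed. I pushed the middle-sized isolator lever to its far stop, pressed the green button in, let it spring back, then lifted clear.

- **Lever:** it met a firm stop at about 18 N. The last picture that checked it against the calibration put the knob within 4 px of its predicted on position.
- **Green button:** it bottomed at about 11 N, with the tool within 0.5 mm of the predicted fully-in height. In the final top view it is back out, with no pixel change from the start.
- **Everything else:** the other three buttons, the spool, the tin and the hammer also show no pixel change, and the contact force is about zero.

One check disagreed. The first wrist picture was taken while the arm was still moving and put the knob and block about 16 mm off. I discarded it and took another at rest, which agreed with the fixed cameras.

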